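# Snug down the basket keeper's wing screw

### The arm

A 7-joint arm with a two-finger parallel gripper is mounted at the origin on the work surface. World frame = base frame: x ahead of the robot, y to its left, z up, the work surface at z = 0. Lengths are in mm, angles in rad, forces in N, time in s.
With the tool pointing down it reaches from about 400 to 875 mm from the base axis. Payload 4.4 kg.
Tool frame: the origin (TCP) lies at the very end of the fingers, on their centre line; the grasp point (between the pads) lies 19 mm behind it (ctrl.grip_depth is the distance from the TCP to the grasp point, in mm); z points along the fingers, x is the direction in which the jaws open and shut, and the axes are right-handed (so a half turn about z gives the same grasp; the last joint's range is limited). The gripper opens to 85 mm and grips with 20 to 120 N. Pads are 22 mm wide; open, the fingers measure 114 mm over their backs; the gripper's body (76 mm by 85 mm) begins 54 mm behind the grasp point. The pads swing forward as they close: fully open they stand 13 mm farther back than shut.
Start: joints at [-0.066, 0.628, 0.038, 1.517, -0.027, 0.996, -0.02], TCP at [650.014, 0.027, 231.313] pointing down, gripper open.
Joint ranges: [-3.06, 3.06], [-0.37, 2.12], [-1.25, 1.32], [0.18, 2.47], [-1.1, 4.24], [0.23, 1.98], [-2.94, 2.94]. Speed limits (rad/s): [2.57, 2.57, 3.14, 3.14, 3.14, 3.14, 3.14].

### API

Orientations are given as [roll, pitch, yaw] about the fixed x, y, z axes, in that order (R = Rz(yaw) Ry(pitch) Rx(roll)).
In Python, from cell import ctrl gives the robot as it stands.
- The arm moves only by the shell command python3 -m creep 'ROWS'. ROWS is JSON, a list of rows, each an object with "hand": the opening, from 0 (shut) to 1 (fully open); "travel": the shift along the tool's x, y, z in cm, a list of three; "angular": the turn, a rotation vector about the tool's x, y, z in degrees, a list of three. In form: [{"hand": hand, "travel": [tx, ty, tz], "angular": [rx, ry, rz]}, ...]. A call has 1 to 20 rows; each row is the pose to reach, as a shift and turn from the pose measured when the call began, along the tool's axes at that moment; what a row does not reach only later rows make up. A row lasts 1/10 s, in which the tool goes at most 50 mm and 8.59 degrees, less where a joint would pass 70% of its speed; a pose out of reach is approached as far as the arm can. A call with a gripper value outside its range is refused whole. The fingers move at their own pace and stop on an object; the grip force is fixed at half the most. Time passes only in rows, so rows that repeat a pose let the fingers close. It gives the time, the measured TCP pose, the force and the opening at its end, in the units of the state.
- ctrl.read_state(): the state, without advancing time (a new reading comes with each control period).
- ctrl.get_image(name): name is "scene" or "side" or "wrist"; returns a dict with "frame" (384x512x3 uint8, red, green, blue), "fx", "fy", "cx", "cy" (pixels), "D" ([k1, k2, p1, p2, k3] as OpenCV has them; the pictures are not rectified), "origin" and "orientation" of the camera in the world. Camera axes: x right, y down, z forward; pixel columns grow to the right and rows downward; lengths in mm; the calibration is good to about 2 mm. A picture is of the moment at which its call begins. There is no depth.
- ctrl.finish_job(): hands the job in, once; it reports no verdict.
Trained networks look in the newest picture that a camera, given by its name, has taken for a name from the list of things; names that differ only in an ending like _2 or _b are one class to them, and where a whole thing is asked for, a point or a joint stands for the part that bears it (a point fixed in the world has none). Each returns a list of dicts, best first, with "confidence" (0 to 1); they miss things now and then, are a little off and sometimes report something else, mostly with a low value. They report only what shows in the picture. A call takes as long as a camera call.
- ctrl.regions_of(camera, thing): "region" (384x512 bool, what is visible of it).
- ctrl.spot_point(camera, thing): "at" ([x, y, z] in mm, in world coordinates, good to about 4 mm: a listed point, or the origin of a listed thing).
The state is a dict: "clock": time; "qpos": joint angles; "qd": joint speeds; "tau": joint torques, N m; "eef_pos": TCP position; "tool_rot": TCP orientation; "force": force on the tool from outside, world axes, zero at the start; "torque": the same for the moment, N m; "width": finger opening in mm.
Only numpy, scipy, OpenCV 4.12 (cv2) and the standard library are available. Lean on these libraries where they do the work, as an engineer would, in place of code of your own. Each camera call takes 0.05 s, during which the arm holds its last target. There are 200 camera calls.

### The job

The yellow toy basket is held down by two little steel keepers, and the one with the two-winged thumbscrew has worked loose. Turn that wing screw clockwise (seen from above) by stroking its wings round with the fingertips, stroke after stroke, until it is fully home and will turn no further. Only push the wings, never pinch or grip them, and leave the round knurled screw and all the other things where they are.

Things in the scene. Friction and masses are not known exactly. Their poses are not given: they have to be found in the camera images.
- basket_board: Fixed dark wooden board 250 x 360 x 18 mm with an open yellow basket on it (160 x 320 mm, rim 72 mm above the shelf). Origin: on the shelf below the middle of the basket's front wall; x points from that wall into the basket (away from the robot), y along the wall. Board: x -75 to 175 mm. Two yellow foot tabs, 28 mm wide, stick out in front at y = +95 and -95 mm, each under a steel keeper.
- wing_keeper: Fixed steel bridge with the WING screw over one of the foot tabs (left or right), 26 mm deep (x), 84 mm wide (y) at its feet. Origin: on the board's top, 18 mm above the shelf, on the vertical screw axis, 38 mm in front of the basket's wall; axes parallel to the board's. Its top is 28 mm above this origin, with a round boss (radius 9 mm) up to 32 mm.
- wing_screw (a joint): Angle of the wing screw about its vertical axis, rad: 0 = fully home (hard stop), positive = loosened (counter-clockwise from above); starts 3.2 to 5.2. Clockwise turning lowers it 4 mm a turn. At 0 wing a points along the keeper's +y axis and wing b along -y. Light friction, about 0.035 N m; it stays where it is left.
- wing_mid (a point): Point on the screw axis at mid-height of the wings; turns with the screw, y axis along wing a, -y along wing b. Steel; hub radius 8 mm; two flat upright rounded wings, 5 mm thick, reaching 32 mm from the axis and 12 mm above and below this point, which is 49 mm above the keeper's origin when home.
- wing_a_push: The half (2.5 mm thick) of wing a whose face is pushed to turn the screw clockwise; origin on the screw axis at the height of the keeper's origin when home. Rigid with the screw. Bearing firmly on both faces of one wing at once is pinching.
- wing_a_back: The other half of wing a, facing the loosening side; origin on the screw axis.
- wing_b_push: The half of wing b whose face is pushed to tighten; origin on the screw axis.
- wing_b_back: The other half of wing b; origin on the screw axis.
- knurl_screw (a joint): Angle of the round knurled screw of the other keeper, rad: 0 = tight (hard stop, as it starts), positive = loosened. To be left alone.
- knurl_mid (a point): Point on the axis of the knurled screw, mid-height of its round steel cap (radius 14 mm, 22 mm tall). Its keeper is like the other one and stands over the other foot tab, 190 mm away.
- duck: Loose yellow plastic duck rattle, about 45 x 45 mm, 55 mm tall, standing on the board between the two keepers; origin at the centre of its underside. Leave alone.
- corn: Loose silicone corn teether, 95 mm long, 34 mm thick, lying in the basket. Leave alone.
- cup: Loose steel cup, radius 36 mm, 70 mm tall, standing in the basket. Leave alone.
- saucer: Loose white ceramic saucer, radius 65 mm, 18 mm tall, on the shelf in front of the board. Leave alone.
- remote: Loose black remote control, 150 x 45 x 18 mm, on the shelf to the right of the board. Leave alone.
- jar: Loose amber glass jar, radius 32 mm, 85 mm tall, on the shelf to the left of the board. Leave alone.
- toy_ring: Loose wooden ring, radius 34 mm, 20 mm tall, on the shelf to the right of the board. Leave alone.

How it is judged (in metres and radians):
At the end, for the whole second after the job is handed in: The wing screw is at rest within 0.15 rad (9 degrees) of its stop, the knurled screw still tight (within 0.2 rad), and every loose thing is upright and within 30 mm of where it began (value of joint wing_screw below 0.15 rad and velocity of joint wing_screw between -0.1 and 0.1 rad/s and value of joint knurl_screw below 0.2 rad and distance of each of duck, corn, cup, saucer, remote, jar, toy_ring from where it was at the start of the episode below 0.03 m and angle between each of duck, corn, cup, saucer, remote, jar, toy_ring's own z axis and vertical below 0.3 rad); the robot touches nothing.
It fails at once if a wing is pinched: the fingers bear with over 8 N on both faces of one wing at once ((contact force between the fingers and wing_a_push above 8 N and contact force between the fingers and wing_a_back above 8 N) or (contact force between the fingers and wing_b_push above 8 N and contact force between the fingers and wing_b_back above 8 N)).
It fails at once if the round knurled screw is turned by more than 0.2 rad (value of joint knurl_screw above 0.2 rad).
It fails at once if a loose thing is lifted, carried, knocked over or moved more than 30 mm (distance of any of duck, corn, cup, saucer, remote, jar, toy_ring from where it was at the start of the episode above 0.03 m or angle between any of duck, corn, cup, saucer, remote, jar, toy_ring's own z axis and vertical above 0.5 rad).
It also fails if it takes over 72 s, if anything falls off the work surface, if the arm or the gripper's body presses on something with over 40 N, if the wrist force passes 120 N, or if a joint passes its speed limit or range.

## Working session

There is one attempt and no reset: what is moved stays moved. The work goes in short steps, Python scripts to look and compute and a shell command to move; the robot and the scene stay as the last step left them, time stands still between calls to the robot, and variables do not carry over. Pictures are saved under pics/ and viewed, about 8 in all and at most 12, crops included, and the job is handed in when it is done.

```bash
mkdir -p pics; ls; python3 - <<'E'
from cell import ctrl
import cv2,numpy as np
s=ctrl.read_state();print(s['clock'],s['eef_pos'],s['tool_rot'],s['width'])
ims=[]
for c in ['scene','side','wrist']:
    i=ctrl.get_image(c);print(c,i['origin'],i['orientation'],i['fx']);ims.append(i['frame'])
    for t in ['wing_mid','knurl_mid','wing_keeper','duck','basket_board','wing_a_push','wing_b_push','saucer']:
        r=ctrl.spot_point(c,t)
        print(' ',t,[(np.round(x['at'],0).tolist(),round(x['confidence'],2)) for x in r[:2]])
cv2.imwrite('pics/a.png',cv2.cvtColor(cv2.resize(np.vstack([np.hstack(ims[:2]),np.hstack([ims[2],ims[2]*0])]),(800,600),interpolation=cv2.INTER_AREA),cv2.COLOR_RGB2BGR))
E
```

```text
pics
0.0 [6.49392454e+02 2.84064341e-02 2.30433096e+02] [-3.14158071e+00  1.82056587e-03 -3.34697333e-05] 85.71833285275122
scene [1024.65806528 -198.22903008  765.43134728] [-2.49004412 -0.00533009  1.14679817] 373.3505285445434
  wing_mid [([547.0, 50.0, 70.0], 0.58), ([648.0, -82.0, 23.0], 0.19)]
  knurl_mid [([553.0, -138.0, 69.0], 0.74), ([545.0, 53.0, 71.0], 0.32)]
  wing_keeper [([544.0, 56.0, 19.0], 0.77), ([588.0, -40.0, 2.0], 0.35)]
  duck [([550.0, -51.0, 14.0], 0.79)]
  basket_board [([587.0, -38.0, 2.0], 0.76), ([665.0, 51.0, 23.0], 0.68)]
  wing_a_push []
  wing_b_push []
  saucer [([424.0, 36.0, -0.0], 0.56), ([544.0, 56.0, 71.0], 0.24)]
side [ 51.69613715 579.73461495 517.82628063] [-2.12187949  0.02043359 -2.45307832] 391.5450197341528
  wing_mid [([546.0, 53.0, 71.0], 0.62)]
  knurl_mid [([553.0, -139.0, 64.0], 0.59), ([588.0, -40.0, 1.0], 0.4)]
  wing_keeper [([542.0, 53.0, 19.0], 0.69)]
  duck [([550.0, -50.0, 17.0], 0.52), ([480.0, -304.0, -2.0], 0.47)]
  basket_board [([587.0, -41.0, 0.0], 0.72)]
  wing_a_push []
  wing_b_push [([592.0, -39.0, 1.0], 0.15)]
  saucer [([429.0, 33.0, 3.0], 0.6)]
wrist [650.35109806  73.68631366 375.67623234] [ 2.85065655e+00 -9.38771753e-04  6.94555927e-05] 279.8533075976555
  wing_mid [([545.0, 55.0, 72.0], 0.93)]
  knurl_mid [([554.0, -136.0, 63.0], 0.88)]
  wing_keeper [([546.0, 50.0, 20.0], 0.65)]
  duck [([548.0, -46.0, 16.0], 0.65)]
  basket_board [([587.0, -37.0, 3.0], 0.79)]
  wing_a_push [([541.0, 58.0, 16.0], 0.55)]
  wing_b_push []
  saucer [([423.0, 31.0, -1.0], 0.73), ([666.0, 51.0, 22.0], 0.35)]
```

View pics/a.png

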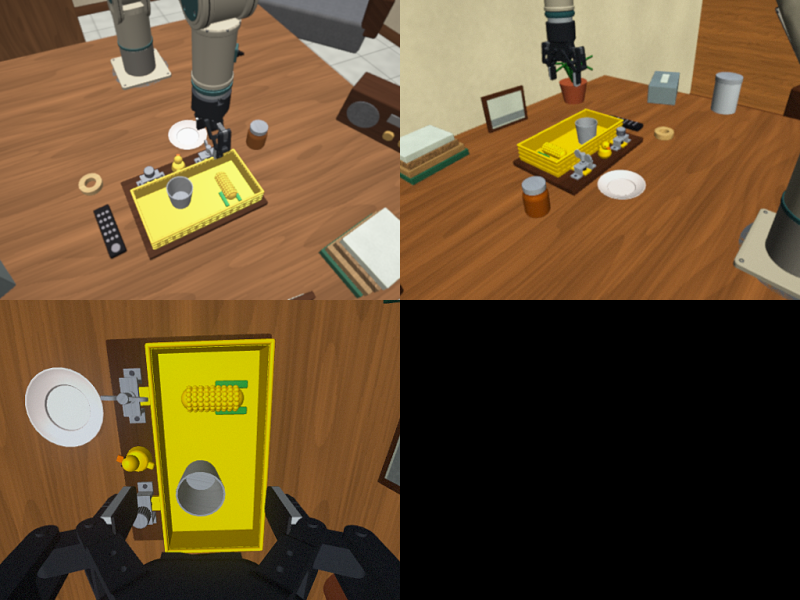

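The wrist quadrant shows the wing screw at (122,398). Its wings lie along image x, which is world x, so the angle is about 4.7 rad. The knurled screw is at (145,515) and the duck is between them at (137,460). The network points agree with each other: axis ≈ (546,53), z ≈ 71. I'll shut the fingers, turn 90° and hover beside the wing.

```bash
python3 -m creep '[{"hand":0,"travel":[-12.4,-1.5,7],"angular":[0,0,30]},{"hand":0,"travel":[-12.4,-1.5,9],"angular":[0,0,90]},{"hand":0,"travel":[-12.4,-1.5,9],"angular":[0,0,90]},{"hand":0,"travel":[-12.4,-1.5,9],"angular":[0,0,90]},{"hand":0,"travel":[-12.4,-1.5,9],"angular":[0,0,90]},{"hand":0,"travel":[-12.4,-1.5,9],"angular":[0,0,90]},{"hand":0,"travel":[-12.4,-1.5,9],"angular":[0,0,90]},{"hand":0,"travel":[-12.4,-1.5,9],"angular":[0,0,90]},{"hand":0,"travel":[-12.4,-1.5,9],"angular":[0,0,90]},{"hand":0,"travel":[-12.4,-1.5,9],"angular":[0,0,90]},{"hand":0,"travel":[-12.4,-1.5,9],"angular":[0,0,90]},{"hand":0,"travel":[-12.4,-1.5,9],"angular":[0,0,90]},{"hand":0,"travel":[-12.4,-1.5,9],"angular":[0,0,90]},{"hand":0,"travel":[-12.4,-1.5,9],"angular":[0,0,90]}]'
cat > look.py <<'E'
from cell import ctrl
import cv2,numpy as np,sys
def look(name,cams=('wrist','side')):
    s=ctrl.read_state();print(s['clock'],np.round(s['eef_pos'],1),np.round(s['tool_rot'],3),round(s['width'],1),np.round(s['force'],1))
    out=[]
    for c in cams:
        i=ctrl.get_image(c)
        for t in ['wing_mid','knurl_mid','duck']:
            print(c,t,[(np.round(x['at'],0).tolist(),round(x['confidence'],2)) for x in ctrl.spot_point(c,t)[:1]])
        f=i['frame']
        import scipy.spatial.transform as T
        R=T.Rotation.from_euler('xyz',i['orientation']).as_matrix()
        p=R.T@(np.array([546,53,70.])-i['origin'])
        K=np.array([[i['fx'],0,i['cx']],[0,i['fy'],i['cy']],[0,0,1]])
        uv=cv2.projectPoints(p.reshape(1,3),np.zeros(3),np.zeros(3),K,np.array(i['D']))[0].ravel()
        h=90 if c=='wrist' else 40
        u,v=int(np.clip(uv[0],h,511-h)),int(np.clip(uv[1],h,383-h))
        print(c,'axis uv',uv,'crop',u-h,v-h)
        out.append(cv2.resize(f[v-h:v+h,u-h:u+h],(400,400),interpolation=cv2.INTER_CUBIC))
    cv2.imwrite('pics/%s.png'%name,cv2.cvtColor(np.hstack(out),cv2.COLOR_RGB2BGR))
if __name__=='__main__': look(sys.argv[1])
E
python3 look.py b
```

```text
clock: 2.75
eef_pos: [526.1, 15.1, 141.4]
tool_rot: [-3.141, 0.0, -1.569]
force: [-0.4, 0.3, -0.6]
width: 0.2
2.75 [526.1  15.1 141.4] [-3.141  0.    -1.569] 0.2 [-0.4  0.3 -0.6]
wrist wing_mid [([545.0, 56.0, 73.0], 0.8)]
wrist knurl_mid [([557.0, -138.0, 64.0], 0.96)]
wrist duck [([550.0, -46.0, 14.0], 0.68)]
wrist axis uv [210.27933934 177.44399356] crop 120 87
side wing_mid [([546.0, 51.0, 70.0], 0.54)]
side knurl_mid [([551.0, -137.0, 66.0], 0.66)]
side duck [([550.0, -51.0, 18.0], 0.57)]
side axis uv [233.87794922 198.94767243] crop 193 158
```

View pics/b.png

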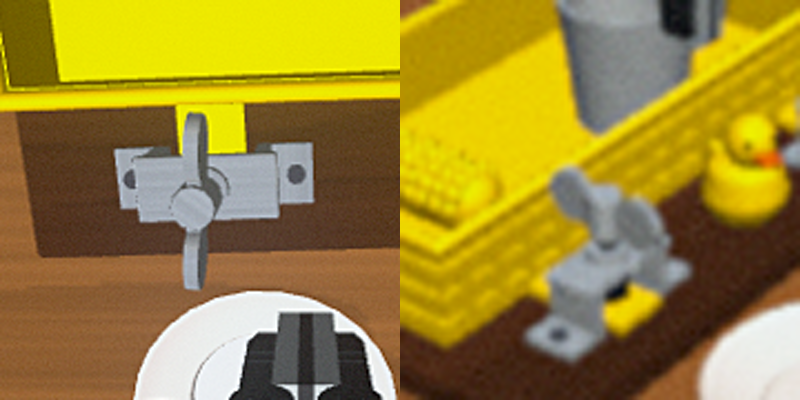

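The wings lie exactly along world x, with wing b toward the robot, so θ ≈ 4.7. The axis is at crop (195,207), about (545.5,54). I'll descend right of wing b and do stroke 1 round past +y.

```bash
python3 -m creep '[{"hand":0,"travel":[0,0.2,4],"angular":[0,0,0]},{"hand":0,"travel":[0,0.2,7.7],"angular":[0,0,0]},{"hand":0,"travel":[0,0.2,7.7],"angular":[0,0,0]},{"hand":0,"travel":[-1.2,0.3,7.7],"angular":[0,0,0]},{"hand":0,"travel":[-2.2,0.3,7.7],"angular":[0,0,0]},{"hand":0,"travel":[-2.8,0.7,7.7],"angular":[0,0,0]},{"hand":0,"travel":[-3.3,1.2,7.7],"angular":[0,0,0]},{"hand":0,"travel":[-3.8,0.9,7.7],"angular":[0,0,0]},{"hand":0,"travel":[-4.2,0.5,7.7],"angular":[0,0,0]},{"hand":0,"travel":[-5,-0.1,7.7],"angular":[0,0,0]},{"hand":0,"travel":[-5.7,-0.6,7.7],"angular":[0,0,0]},{"hand":0,"travel":[-6.6,-1.0,7.7],"angular":[0,0,0]},{"hand":0,"travel":[-7.5,-1.4,7.7],"angular":[0,0,0]},{"hand":0,"travel":[-7.5,-1.4,7.7],"angular":[0,0,0]},{"hand":0,"travel":[-7.5,-1.4,7.7],"angular":[0,0,0]}]'
python3 look.py c
```

```text
clock: 4.65
eef_pos: [541.1, 91.3, 64.5]
tool_rot: [-3.14, 0.001, -1.569]
force: [1.1, 2.6, 0.6]
width: -0.3
4.65 [541.1  91.3  64.5] [-3.140e+00  1.000e-03 -1.569e+00] -0.3 [1.1 2.6 0.6]
wrist wing_mid [([548.0, 54.0, 70.0], 0.81)]
wrist knurl_mid [([667.0, 50.0, 22.0], 0.37)]
wrist duck [([550.0, -48.0, 16.0], 0.72)]
wrist axis uv [328.27321546 238.10991935] crop 238 148
side wing_mid [([547.0, 53.0, 70.0], 0.74)]
side knurl_mid [([552.0, -138.0, 64.0], 0.63)]
side duck [([552.0, -50.0, 19.0], 0.5)]
side axis uv [233.87794922 198.94767243] crop 193 158
```

View pics/c.png

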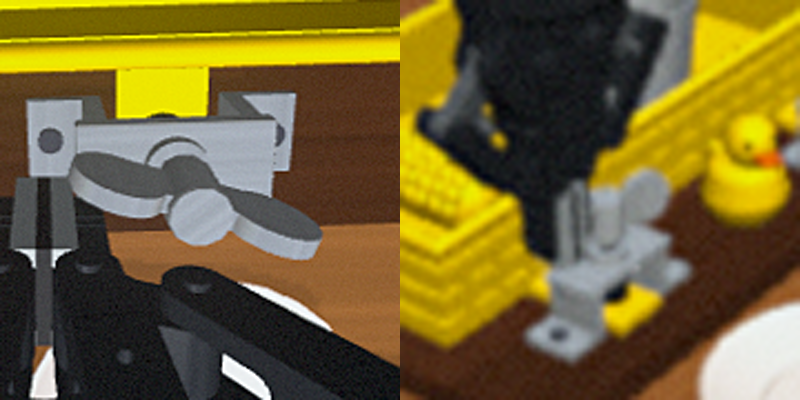

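Stroke 1 worked. Wing b now points left and slightly toward the basket (tip at crop (75,170)). Wing a points right and toward the robot (tip at (315,240)), so about 2.8 rad is left. Next I'll lift over, come down behind wing a and stroke it round.

```bash
python3 -m creep '[{"hand":0,"travel":[-0.5,0.3,0],"angular":[0,0,0]},{"hand":0,"travel":[-0.5,0.3,-5],"angular":[0,0,0]},{"hand":0,"travel":[-0.5,0.3,-5],"angular":[0,0,0]},{"hand":0,"travel":[4,-0.8,-5],"angular":[0,0,0]},{"hand":0,"travel":[7.4,-1.6,-5],"angular":[0,0,0]},{"hand":0,"travel":[7.4,-1.6,-5],"angular":[0,0,0]},{"hand":0,"travel":[7.4,-1.6,-5],"angular":[0,0,0]},{"hand":0,"travel":[7.4,-1.6,-2],"angular":[0,0,0]},{"hand":0,"travel":[7.4,-1.6,0],"angular":[0,0,0]},{"hand":0,"travel":[7.4,-1.6,0],"angular":[0,0,0]},{"hand":0,"travel":[7.3,-1.2,0],"angular":[0,0,0]},{"hand":0,"travel":[7.3,-0.7,0],"angular":[0,0,0]},{"hand":0,"travel":[7.0,-0.2,0],"angular":[0,0,0]},{"hand":0,"travel":[6.6,0.3,0],"angular":[0,0,0]},{"hand":0,"travel":[6.0,1.0,0],"angular":[0,0,0]},{"hand":0,"travel":[5.4,1.7,0],"angular":[0,0,0]},{"hand":0,"travel":[4.8,2.2,0],"angular":[0,0,0]},{"hand":0,"travel":[4.3,2.6,0],"angular":[0,0,0]},{"hand":0,"travel":[4.3,2.6,0],"angular":[0,0,0]}]'
python3 look.py d
```

```text
clock: 6.95
eef_pos: [512.5, 47.6, 64.2]
tool_rot: [3.14, 0.0, -1.57]
force: [-0.1, -1.1, 0.5]
width: 0.1
6.95 [512.5  47.6  64.2] [ 3.14  0.   -1.57] 0.1 [-0.1 -1.1  0.5]
wrist wing_mid [([546.0, 58.0, 68.0], 0.56)]
wrist knurl_mid []
wrist duck [([547.0, -46.0, 16.0], 0.57)]
wrist axis uv [247.93609381 188.09204207] crop 157 98
side wing_mid [([546.0, 53.0, 67.0], 0.71)]
side knurl_mid [([550.0, -139.0, 62.0], 0.71)]
side duck [([546.0, -48.0, 17.0], 0.64)]
side axis uv [233.87794922 198.94767243] crop 193 158
```

View pics/d.png

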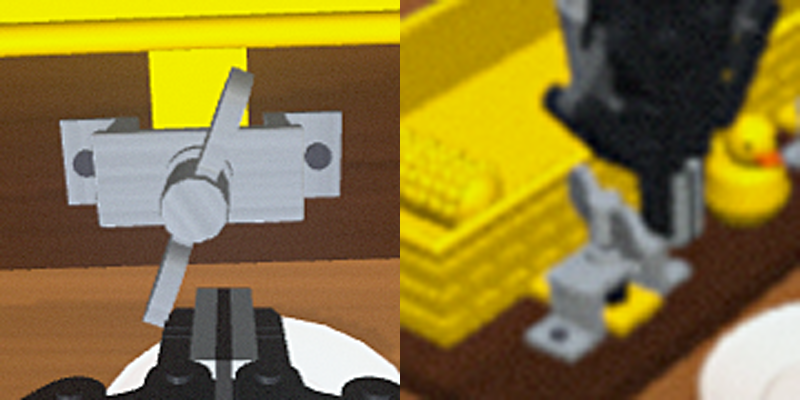

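Wing a is now at about 158° (tip at crop (155,322)), so about 66° remains. I'll push on to the stop, gently past it.

```bash
python3 -m creep '[{"hand":0,"travel":[-0.5,-0.4,0],"angular":[0,0,0]},{"hand":0,"travel":[-1.0,-0.9,0],"angular":[0,0,0]},{"hand":0,"travel":[-1.7,-1.3,0],"angular":[0,0,0]},{"hand":0,"travel":[-2.5,-1.7,0],"angular":[0,0,0]},{"hand":0,"travel":[-2.7,-1.9,0],"angular":[0,0,0]},{"hand":0,"travel":[-2.7,-2.1,0],"angular":[0,0,0]},{"hand":0,"travel":[-2.7,-2.3,0],"angular":[0,0,0]},{"hand":0,"travel":[-2.7,-2.3,0],"angular":[0,0,0]}]'
python3 look.py e
```

```text
clock: 8.15
eef_pos: [532.5, 73.9, 63.8]
tool_rot: [3.132, 0.001, -1.571]
force: [-9.9, -0.9, 6.0]
width: 0.1
8.15 [532.5  73.9  63.8] [ 3.132e+00  1.000e-03 -1.571e+00] 0.1 [-9.9 -0.9  6. ]
wrist wing_mid [([546.0, 54.0, 68.0], 0.63)]
wrist knurl_mid []
wrist duck [([548.0, -48.0, 13.0], 0.57)]
wrist axis uv [297.38882736 224.35744392] crop 207 134
side wing_mid [([547.0, 53.0, 69.0], 0.5)]
side knurl_mid [([550.0, -138.0, 66.0], 0.65)]
side duck [([549.0, -48.0, 18.0], 0.62)]
side axis uv [233.87794922 198.94767243] crop 193 158
```

View pics/e.png

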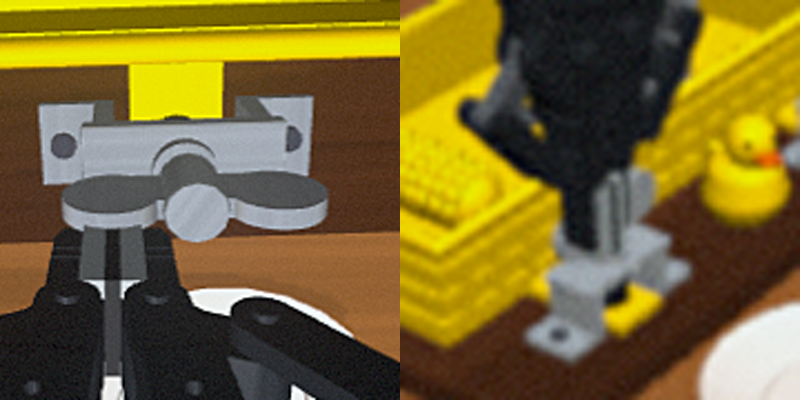

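The wings line up with the keeper and there is a 10 N reaction, far above friction, so it is on the stop. I'll back off and lift clear.

```bash
python3 -m creep '[{"hand":0,"travel":[0,1.5,0],"angular":[0,0,0]},{"hand":0,"travel":[0,1.5,0],"angular":[0,0,0]},{"hand":0,"travel":[0,1.5,-4],"angular":[0,0,0]},{"hand":0,"travel":[0,3,-10],"angular":[0,0,0]},{"hand":0,"travel":[0,3,-10],"angular":[0,0,0]},{"hand":0,"travel":[0,3,-10],"angular":[0,0,0]},{"hand":0,"travel":[0,3,-10],"angular":[0,0,0]}]'
python3 look.py f
python3 - <<'E'
from cell import ctrl
import numpy as np
ctrl.get_image('scene')
for t in ['saucer','corn','cup','jar','remote','toy_ring','duck']:print(t,[np.round(x['at']).tolist() for x in ctrl.spot_point('scene',t)[:1]])
E
```

```text
clock: 9.25
eef_pos: [504.0, 74.5, 163.8]
tool_rot: [3.134, 0.001, -1.57]
force: [0.0, -0.5, -0.6]
width: -0.4
9.25 [504.   74.5 163.8] [ 3.134e+00  1.000e-03 -1.570e+00] -0.4 [ 0.  -0.5 -0.6]
wrist wing_mid [([547.0, 56.0, 68.0], 0.91)]
wrist knurl_mid [([557.0, -137.0, 64.0], 0.95)]
wrist duck [([548.0, -46.0, 15.0], 0.6)]
wrist axis uv [283.53764586 145.05731801] crop 193 55
side wing_mid [([546.0, 56.0, 66.0], 0.72)]
side knurl_mid [([549.0, -140.0, 60.0], 0.57)]
side duck [([547.0, -50.0, 20.0], 0.72)]
side axis uv [233.87794922 198.94767243] crop 193 158
saucer [[422.0, 37.0, -2.0]]
corn [[664.0, 53.0, 26.0]]
cup [[647.0, -81.0, 24.0]]
jar [[541.0, 233.0, -1.0]]
remote [[648.0, -289.0, 2.0]]
toy_ring [[483.0, -302.0, 5.0]]
duck [[550.0, -47.0, 16.0]]
```

View pics/f.png

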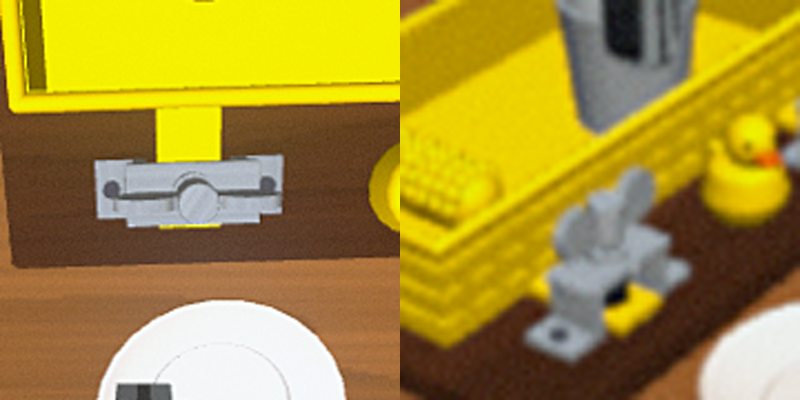

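The wings are parallel to the keeper, at crop (125–275, 200). The network reads their height as 66–68 (67 when home), and nothing else has moved.

```bash
python3 -c "
from cell import ctrl
print(ctrl.finish_job())"
```

```text
the job is handed in; nothing more can be done
None
```

The wing screw is turned home and the job is handed in, at about 9 s of the 72 s allowed. No verdict came back.

- **Strokes:** I kept the fingers shut as a single pusher. They stroked wing b through about 107°, then wing a through about 161°, roughly 270° clockwise in all.
- **At the stop:** The screw met a firm 10 N reaction at about 20 mm from the axis, far above its friction. I then backed off and lifted clear.
- **Last checks:** The wings lie parallel to the keeper and the wing mid-height reads 66–68 mm, against 67 mm expected when home. Wrist force is about 0 N.
- **Other things:** The duck and saucer are where they began, within the networks' few millimetres. The corn, cup, jar, remote and toy ring were located only at the end, and I never went near them. The knurled screw's position reads unchanged, but I did not check its angle; the fingers never went near it.

No check failed.

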